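Hold an offset lever level over its locating fixture

ROBOT

A 7-joint arm with a two-finger parallel gripper is mounted at the origin on a cart in front of the work surface, level with it; the furniture and walls round the work are solid. World frame = base frame: x ahead of the robot, y to its left, z up, the work surface at z = 0. Lengths are in m, angles in rad, forces in N, time in s.
With the tool pointing down it reaches from about 0.35 to 0.9 m from the base axis. Payload 7.2 kg.
Tool frame: the origin (TCP) lies at the very end of the fingers, on their centre line; the grasp point (between the pads) lies 19 mm behind it; x points along the fingers, y is the direction in which the jaws open and shut, and the axes are right-handed (so a half turn about x gives the same grasp; the last joint's range is limited). The gripper opens to 85 mm and grips with 20 to 120 N. Pads are 22 mm wide; open, the fingers measure 114 mm over their backs; the gripper's body (76 mm by 85 mm) begins 54 mm behind the grasp point. The pads swing forward as they close: fully open they stand 13 mm farther back than shut.
Start: joints at [-1.363, 0.411, -0.013, 1.596, 0.006, 1.134, -0.082], TCP at [0.17, 0.601, 0.231] pointing down, gripper open.
Joint ranges: [-2.95, 2.95], [-0.29, 1.99], [-1.47, 1.44], [0.14, 2.54], [-1.03, 4.17], [0.13, 1.85], [-2.86, 2.86]. Speed limits (rad/s): [2.39, 2.39, 3.01, 3.01, 3.14, 3.14, 3.14].

INTERFACE

Orientations are given as [roll, pitch, yaw] about the fixed x, y, z axes, in that order (R = Rz(yaw) Ry(pitch) Rx(roll)).
In Python, from rig import manip gives the robot as it stands. The module is installed in compiled form; this text tells all that it offers. Calls block until the motion is done:
- manip.move_ptp(position, orientation): joint-space move of the TCP to a pose.
- manip.movel(position, orientation=None, v=0.15, f_stop=None): straight line of the TCP; orientation=None keeps the orientation; v is the mean speed in m/s. With f_stop (N) it stops when the force on the tool has changed by that much, and returns True; else False.
- manip.set_joints(angles): joint-space move.
- manip.gripper_to(opening): finger opening in m; the grip force is fixed at half the most; returns when the fingers have stopped.
- manip.pause(seconds).
- manip.ik(position, orientation): joint angles nearest the present ones, or None.
- manip.camera(name): name is "side" or "top" or "wrist"; returns a dict with "pixels" (384x512x3 uint8, red, green, blue), "fov_y" (degrees; the focal length in pixels is half the picture's height over the tangent of half this angle, whatever the lens; pixels are square), "cx", "cy" (the principal point, pixels), "k1" (the pictures are not rectified: a ray, as slopes to the right and down, at radius r is drawn at 1 + k1 r^2 times it, then the intrinsics apply), "R" (3x3) and "t" (3): a world point X has camera coordinates R X + t; the wrist camera has in their place "T_tool_cam" (4x4, takes a point from camera to tool coordinates, whose origin is the TCP and whose axes are the tool frame's). Camera axes: x right, y down, z forward; pixel columns grow to the right and rows downward; lengths in m; the calibration is good to about 2 mm. A picture is of the moment at which its call begins: read the wrist's pose just before it. There is no depth.
A pose or a line that the arm cannot do raises manip.PlanningError and nothing moves.
- manip.sign_off(): hands the job in, once; it reports no verdict.
Trained networks look in a picture, given as the dict that the camera call returned (one of the last four; its "shot" number tells which), for a name from the list of things; names that differ only in an ending like _2 or _b are one class to them, and where a whole thing is asked for, a point or a joint stands for the part that bears it (a point fixed in the world has none). Each returns a list of dicts, best first, with "p" (0 to 1); they miss things now and then, are a little off and sometimes report something else, mostly with a low value. They report only what shows in the picture. A call takes as long as a camera call.
- manip.spot_in(picture, target): "rect" ([centre column, centre row, width, height] in pixels, round what is visible of it).
- manip.cut_out(picture, target): "mask" (384x512 bool, what is visible of it) and "rect" ([centre column, centre row, width, height] in pixels, round what is visible of it).
- manip.mark_of(picture, target): "uv" ([column, row] in pixels: a listed point, or the origin of a listed thing).
Readings, each from a call of its own:
- manip.get_time_s(): time.
- manip.get_joint_positions(): joint angles.
- manip.get_qd(): joint speeds.
- manip.get_joint_torque(): joint torques, N m.
- manip.get_eef_pos(): TCP position.
- manip.get_eef_rot(): TCP orientation.
- manip.get_wrist_force(): force on the tool from outside, world axes, zero at the start.
- manip.get_torque(): the same for the moment, N m.
- manip.get_gripper_width(): finger opening in m.
Only numpy, scipy, OpenCV 4.12 (cv2) and the standard library are available. Lean on these libraries where they do the work, as an engineer would, in place of code of your own. Each camera call takes 0.05 s, during which the arm holds its last target.

TASK

Grip the dark offset lever by its straight web at its balance point (nearer the big hub), lift it and, keeping it about level all the way, bring it over the locating fixture without touching the fixture: big hub centred above the thick post, small eye centred above the thin post, underside about 3 cm above the post tips. Finish while still holding it there, level and still; nothing is put down or let go. Leave the small parts lying about (plug gauge, the two nuts, dust boot) where they are.

Things in the scene. Friction and masses are not known exactly. Their poses are not given: they have to be found in the camera images.
- offset_lever: Loose dark cast lever, about 0.5 kg, standing flat on the bench left or right of the middle: big round hub (54 mm across, 42 tall), small round eye (28 across, 40 tall), axes 180 mm apart, joined by a straight web 14 mm wide with flat upright sides, 14 to 36 mm above the underside. Origin: on the underside plane, under the balance point, 50 mm from the hub's axis. x runs from hub to eye, z up.
- lever_hub (a point): Centre of the hub's 22 mm bore at the lever's underside; offset_lever x = -50 mm, z = 0. A 22 mm wide screw boss sticks out about 4 mm from the hub's back.
- lever_eye (a point): Centre of the eye's 12 mm bore at the lever's underside; offset_lever x = +130 mm, z = 0.
- lever_balance (a point): The lever's balance point (centre of mass), inside the web on its centre line, 50 mm from the hub's axis, 130 mm from the eye's, 25 mm above the underside; offset_lever x = 0. Grip here, across the 14 mm web.
- locating_fixture: Fixed bright metal base plate 240 x 70 x 14 mm with two upright posts 180 mm apart, tips 60 mm above the bench, and a low rest block between (26 mm tall). Origin: on the bench between the posts, 50 mm from the thick and 130 mm from the thin post. x runs from thick to thin post, z up. The lever is right when its origin is vertically above this one and the x axes agree.
- thick_post (a point): Tip of the thick post (18 mm across; goes with the hub); locating_fixture x = -50 mm, 60 mm above the bench.
- thin_post (a point): Tip of the thin post (9 mm across; goes with the eye); locating_fixture x = +130 mm, 60 mm above the bench.
- plug_gauge: Bystander: plug gauge, 135 mm long, 19 mm thick, lying between the work places. Origin: centre of its underside.
- nut_a: Bystander: castle nut, 25 mm across, 18 mm tall, between the work places. Origin: centre of its underside.
- nut_b: Bystander: second, like castle nut, between the work places. Origin: centre of its underside.
- dust_boot: Bystander: black rubber dust boot, 45 mm across, 22 mm tall, between the work places. Origin: centre of its underside.
- clamp_grip (a point): Top of the red grip of a hold-down clamp fixed to the bench in the middle near the robot, 162 mm above the bench. Carry the lever over it or past it on the far side.
- back_joint (a point): Top of a fixed black ball joint, 151 mm tall and about 126 mm across, that stands at the back in the middle. Do not run the lever into it.

How it is judged:
On the way:
1. the lever is lifted clear of the bench, about level, in the fingers (height (world z) of each of lever_hub, lever_eye above 0.03 m and angle between offset_lever's own z axis and vertical below 0.2 rad and contact force between offset_lever and the fingers above 1 N), for 0.2 s.
At the end, for the whole second after the job is handed in: The fingers hold the lever within 25 mm of its balance point, still and level within 4 degrees, not touching the fixture; hub bore within 10 mm of the thick post's axis and eye bore within 12 mm of the thin post's axis (seen from above), both undersides 10 to 50 mm above the post tips (horizontal distance between lever_hub and thick_post below 0.01 m and horizontal distance between lever_eye and thin_post below 0.012 m and z of lever_hub in the frame of thick_post between 0.01 and 0.05 m and z of lever_eye in the frame of thin_post between 0.01 and 0.05 m and angle between offset_lever's own z axis and vertical below 0.07 rad and distance between the grasp point and lever_balance below 0.025 m and contact force between offset_lever and the fingers above 1 N and contact force between offset_lever and locating_fixture below 0.1 N and linear speed of offset_lever below 0.02 m/s and angular speed of offset_lever below 0.1 rad/s); the arm keeps its last pose, push and grip.
It fails at once if the lever is tilted more than 20 degrees (angle between offset_lever's own z axis and vertical above 0.35 rad).
It fails at once if the lever touches the fixture (contact force between offset_lever and locating_fixture above 0.5 N).
It fails at once if a bystander (plug gauge, nut, dust boot) is moved more than 20 mm (distance of any of plug_gauge, nut_a, nut_b, dust_boot from where it was at the start of the episode above 0.02 m).
It also fails if it takes over 48 s, if anything falls off the work surface, if the arm or the gripper's body presses on something with over 40 N, if the wrist force passes 120 N, or if a joint passes its speed limit or range.

## Working session

There is one attempt and no reset: what is moved stays moved. The work goes in short steps, each a Python script; the robot and the scene stay as the last script left them, time stands still between calls to the robot, and variables do not carry over. Pictures are saved under pics/ and viewed, and the job is handed in when it is done.

```bash
mkdir -p pics
cat > h.py <<'E'
import numpy as np, cv2
from rig import manip
from scipy.spatial.transform import Rotation as Ro
def save(p,n): cv2.imwrite('pics/'+n,cv2.cvtColor(p['pixels'],cv2.COLOR_RGB2BGR))
def f_of(p): return p['pixels'].shape[0]/2/np.tan(np.radians(p['fov_y'])/2)
def pose(p,pe=None,re=None):
    "camera->world R,o"
    if 'R' in p and p.get('R') is not None:
        R=np.array(p['R']);t=np.array(p['t']); return R.T,-R.T@t
    T=np.array(p['T_tool_cam']); Rt=Ro.from_euler('xyz',re).as_matrix()
    return Rt@T[:3,:3], Rt@T[:3,3]+np.array(pe)
def ray(p,uv,pe=None,re=None):
    f=f_of(p); K=np.array([[f,0,p['cx']],[0,f,p['cy']],[0,0,1]])
    d=(np.array(uv)-[p['cx'],p['cy']])/f
    x=d.copy()
    for _ in range(50): x=d/(1+p['k1']*(x@x))
    R,o=pose(p,pe,re); return o,R@np.array([x[0],x[1],1])
def onz(p,uv,z,pe=None,re=None):
    o,d=ray(p,uv,pe,re); return o+d*(z-o[2])/d[2]
def proj(p,X,pe=None,re=None):
    R,o=pose(p,pe,re); c=R.T@(np.array(X)-o); x=c[:2]/c[2]; return x*(1+p['k1']*(x@x))*f_of(p)+[p['cx'],p['cy']]
E
python3 - <<'E'
from h import *
print(manip.get_eef_pos(),manip.get_eef_rot(),manip.get_time_s())
for n in ['top','side','wrist']:
    pe,re=manip.get_eef_pos(),manip.get_eef_rot()
    p=manip.camera(n); save(p,n+'0.png'); print(n,{k:v for k,v in p.items() if k!='pixels'})
    for t,z in [('lever_hub',0),('lever_eye',0),('lever_balance',.025),('offset_lever',0),('thick_post',.06),('thin_post',.06),('locating_fixture',0),('plug_gauge',0),('nut_a',0),('dust_boot',0),('clamp_grip',.162),('back_joint',.151)]:
        for m in manip.mark_of(p,t)[:2]:
            print(n,t,round(m['p'],2),np.round(m['uv'],1),np.round(onz(p,m['uv'],z,pe,re),4))
E
```

```text
[0.17010818 0.60090792 0.2304474 ] [-1.49453031  1.5691973  -1.77029975] 0.0
top {'fov_y': 48.68128175802219, 'cx': 261.24987522170784, 'cy': 188.3277520797438, 'k1': -0.06510142878428019, 'R': array([[ 0.02220963, -0.99942208,  0.0257341 ],
       [-0.9888865 , -0.02574583, -0.1464262 ],
       [ 0.14700413, -0.02219603, -0.98888681]]), 't': array([-0.07562549,  0.54527425,  1.12855417]), 'shot': 1}
top lever_hub 0.74 [341.  217.9] [ 0.4739 -0.2922  0.    ]
top lever_hub 0.33 [160.4 153. ] [0.6484 0.2297 0.    ]
top lever_balance 0.9 [347.9 199.2] [ 0.5248 -0.3067  0.025 ]
top offset_lever 0.97 [349.8 204.8] [ 0.512  -0.3178  0.    ]
top offset_lever 0.69 [159.2 149.1] [0.6599 0.2339 0.    ]
top thick_post 0.74 [132.4 214.2] [0.465 0.282 0.06 ]
top thin_post 0.93 [158.6 152.2] [0.6369 0.2215 0.06  ]
top thin_post 0.6 [258.7 196.4] [ 0.5219 -0.0556  0.06  ]
top locating_fixture 0.77 [143.6 204.2] [0.4989 0.2688 0.    ]
top plug_gauge 0.72 [258.8 194.2] [ 0.536  -0.0568  0.    ]
top nut_a 0.51 [237.7 209.3] [0.4913 0.0019 0.    ]
top dust_boot 0.48 [242.4 174.6] [ 0.5914 -0.0085  0.  
[... 1550 characters left out ...]
6.9 225.2] [ 0.5896 -0.0151  0.    ]
side clamp_grip 0.72 [227.3 226.7] [ 0.3973 -0.2429  0.162 ]
side clamp_grip 0.71 [212.4 192.1] [ 0.4194 -0.0609  0.162 ]
side back_joint 0.85 [300.3 177.2] [ 0.6772 -0.0492  0.151 ]
wrist {'fov_y': 58.83552979972468, 'cx': 251.7313539893005, 'cy': 191.45454164088994, 'k1': 0.006840573215816981, 'T_tool_cam': array([[ 4.30346981e-04, -3.08573940e-01,  9.51200262e-01,
        -1.42812830e-01],
       [ 9.99999149e-01,  1.30443798e-03, -2.92588725e-05,
         5.48911274e-04],
       [-1.23175322e-03,  9.51199465e-01,  3.08574239e-01,
        -7.92005753e-02],
       [ 0.00000000e+00,  0.00000000e+00,  0.00000000e+00,
         1.00000000e+00]]), 'shot': 3}
```

View pics/top0.png

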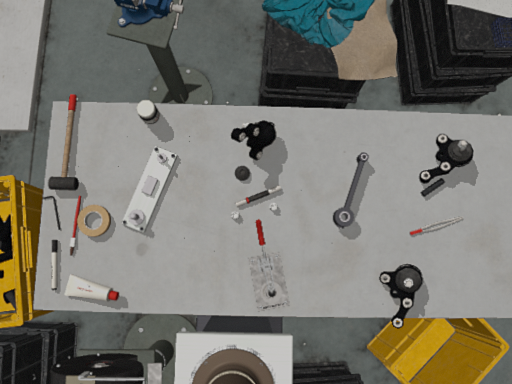

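View pics/side0.png

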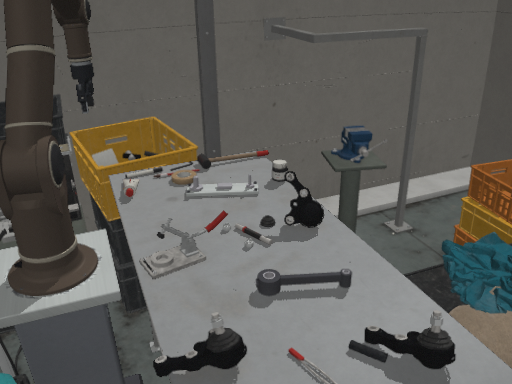

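```bash
cat >> h.py <<'E'
def down(yaw,s):
    "tool x down, tool y = s*perp of yaw"
    x=np.array([0,0,-1.]); y=s*np.array([-np.sin(yaw),np.cos(yaw),0]); z=np.cross(x,y)
    return Ro.from_matrix(np.c_[x,y,z]).as_euler('xyz')
E
python3 - <<'E'
from h import *
print(Ro.from_euler('xyz',manip.get_eef_rot()).as_matrix().round(2))
for s in (1,-1):
    for nm,P,yaw in [('L',[.522,-.31,.25],-.26),('G',[.522,-.31,.01],-.26),('M',[.5,0,.3],-.3),('F',[.507,.268,.1],-.35),('F',[.507,.268,.25],-.35)]:
        q=manip.ik(P,down(yaw,s)); print(s,nm,None if q is None else np.round(q,2))
E
```

```text
[[ 0.    0.27  0.96]
 [ 0.    0.96 -0.27]
 [-1.    0.    0.  ]]
1 L [-0.32  0.63  1.22  1.67 -0.61  1.29  2.33]
1 G [ 0.05  0.72  0.57  1.85 -0.55  0.74  2.24]
1 M [-0.7   0.14  0.68  1.83 -0.1   1.2   1.29]
1 F [-0.71  0.47  0.18  1.86 -0.11  0.82  0.75]
1 F [-0.74  0.31  0.21  1.71 -0.07  1.13  0.72]
-1 L [-0.15  0.46  0.86  1.66 -0.37  1.19 -1.03]
-1 G [-0.21  0.93  1.03  1.86 -0.98  0.97 -0.55]
-1 M [-1.13  0.28  1.29  1.85 -0.28  1.23 -1.63]
-1 F [-1.36  0.85  1.25  1.9  -0.92  1.11 -1.66]
-1 F [-1.41  0.57  1.26  1.75 -0.58  1.25 -1.93]<sys>:0: UserWarning: Gimbal lock detected. Setting third angle to zero since it is not possible to uniquely determine all angles.
```

```bash
cat > look.py <<'E'
from h import *
import sys
def look(tag,targets):
    pe,re=manip.get_eef_pos(),manip.get_eef_rot(); p=manip.camera('wrist'); save(p,tag+'.png')
    np.savez('pics/'+tag+'.npz',pe=pe,re=re,pix=p['pixels'],**{k:p[k] for k in('fov_y','cx','cy','k1','T_tool_cam')})
    for t,z in targets:
        for m in manip.mark_of(p,t)[:2]:
            print(tag,t,round(m['p'],2),np.round(m['uv'],1),np.round(onz(p,m['uv'],z,pe,re),4))
FX=[('thick_post',.06),('thin_post',.06),('locating_fixture',0)]
LV=[('lever_hub',0),('lever_eye',0),('lever_balance',.025),('offset_lever',0)]
E
python3 - <<'E' 2>/dev/null
from look import *
manip.move_ptp([.48,.265,.27],down(-.35,1)); print(manip.get_time_s(),manip.get_joint_positions().round(2)); look('f1',FX)
manip.move_ptp([.48,0,.33],down(-.3,1))
manip.move_ptp([.50,-.31,.25],down(-.26,1)); print(manip.get_time_s(),manip.get_joint_positions().round(2)); look('l1',LV)
E
```

```text
3.6333 [-0.77  0.25  0.21  1.74 -0.06  1.16  0.68]
f1 thick_post 0.67 [260.9 175. ] [0.4984 0.2705 0.06  ]
f1 thick_post 0.63 [261.  138.7] [0.4617 0.2836 0.06  ]
f1 thin_post 0.77 [257.4 290.6] [0.6325 0.2189 0.06  ]
f1 locating_fixture 0.81 [258.9 171.9] [0.5096 0.2655 0.    ]
6.1083 [-0.02  0.38  0.66  1.7  -0.25  1.15  2.02]
l1 lever_hub 0.97 [258.4 125.1] [ 0.4728 -0.2921  0.    ]
l1 lever_eye 0.89 [253.8 265.7] [ 0.647  -0.3429  0.    ]
l1 lever_balance 0.96 [255.2 174.5] [ 0.5217 -0.3088  0.025 ]
l1 offset_lever 0.72 [250.1 172.3] [ 0.5241 -0.3155  0.    ]
```

```bash
cd pics; python3 -c "
import cv2,numpy as np
cv2.imwrite('c1.png',np.hstack([cv2.imread('f1.png')[:,100:420],cv2.imread('l1.png')[:,100:420]]))"
```

```text
(no output)
```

View pics/c1.png

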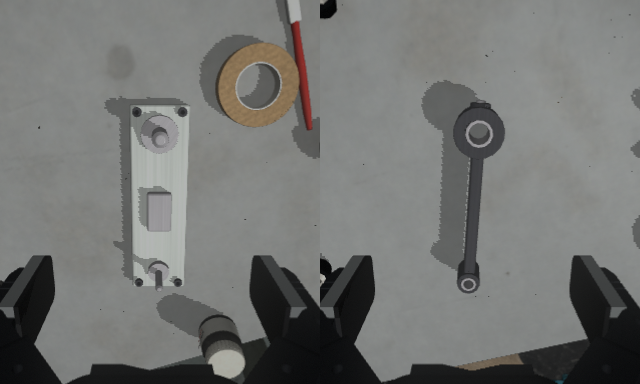

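```bash
python3 - <<'E' 2>/dev/null
from look import *
d=np.load('pics/l1.npz'); p={k:d[k] for k in d}; 
print(onz(p,np.array([259.,131.]),.042,d['pe'],d['re']),onz(p,np.array([248.,284.]),.040,d['pe'],d['re']))
yaw=-.284; P=[.5215,-.307]
manip.movel(P+[.10],down(yaw,1),v=.2)
manip.movel(P+[.009],v=.08,f_stop=8)
print(manip.get_eef_pos(),manip.get_wrist_force())
look('l2',[])
manip.gripper_to(0.0); print(manip.get_gripper_width(),manip.get_wrist_force(),manip.get_eef_pos())
manip.movel(P+[.06],v=.06)
print(manip.get_wrist_force(),manip.get_torque(),manip.get_time_s(),manip.get_gripper_width()); look('l3',LV)
p=manip.camera('side'); save(p,'s3.png'); print(manip.mark_of(p,'lever_hub'),manip.mark_of(p,'lever_eye'))
E
python3 -c "
import cv2,numpy as np
cv2.imwrite('pics/c2.png',np.hstack([cv2.imread('pics/l3.png')[:,50:430],cv2.imread('pics/s3.png')[:,50:430]]))"
```

```text
[ WARN:0@0.009] global loadsave.cpp:275 findDecoder imread_('pics/l3.png'): can't open/read file: check file path/integrity
Traceback (most recent call last):
TypeError: 'NoneType' object is not subscriptable
```

```bash
sed -i "s/pix=p\['pixels'\]/pixels=p['pixels']/" look.py
python3 - <<'E' 2>&1 | grep -v -i gimbal
from look import *
d=np.load('pics/l1.npz'); p={k:d[k] for k in d}; p['pixels']=d['pix']
print(onz(p,np.array([259.,131.]),.042,d['pe'],d['re']),onz(p,np.array([248.,284.]),.040,d['pe'],d['re']))
yaw=-.284; P=[.5215,-.307]
manip.movel(P+[.10],down(yaw,1),v=.2)
manip.movel(P+[.009],v=.08,f_stop=8)
print(manip.get_eef_pos(),manip.get_wrist_force())
look('l2',[])
manip.gripper_to(0.0); print(manip.get_gripper_width(),manip.get_wrist_force(),manip.get_eef_pos())
manip.movel(P+[.06],v=.06)
print(manip.get_wrist_force(),manip.get_torque(),manip.get_time_s(),manip.get_gripper_width()); look('l3',LV)
p=manip.camera('side'); save(p,'s3.png'); print(manip.mark_of(p,'lever_hub'),manip.mark_of(p,'lever_eye'))
E
python3 -c "
import cv2,numpy as np
cv2.imwrite('pics/c2.png',np.hstack([cv2.imread('pics/l3.png')[:,50:430],cv2.imread('pics/s3.png')[:,50:430]]))"
```

```text
[ 0.47359674 -0.2925311   0.042     ] [ 0.64643566 -0.35013134  0.04      ]
[ 0.52187086 -0.30726431  0.00954671] [ 0.21114517 -0.34519393 -0.45943935]
0.012787924824546404 [-0.69061389 -0.42571255  2.9662273 ] [ 0.5216484  -0.30741627  0.00932739]
[ 0.58975991 -0.08953191 -4.21379205] [-0.00795025  0.00383443 -0.01668214] 10.2667 0.01339539869374303
l3 lever_balance 0.57 [253.3 280.4] [ 0.5547 -0.3149  0.025 ]
l3 offset_lever 0.87 [249.5 254.2] [ 0.5501 -0.3161  0.    ]
[{'uv': [271.0, 271.8], 'p': 0.62}] [{'uv': [342.2, 265.1], 'p': 0.63}, {'uv': [270.4, 271.3], 'p': 0.35}]
```

View pics/c2.png

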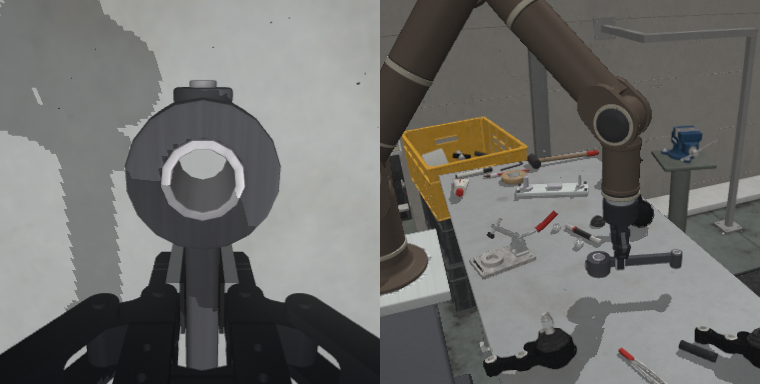

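```bash
python3 - <<'E' 2>&1 | grep -v -i gimbal
from look import *
d=np.load('pics/l3.npz'); p={k:d[k] for k in d.files}; im=cv2.imread('pics/l3.png')
pe,re=d['pe'],d['re']; R=Ro.from_euler('xyz',re).as_matrix()
print(pe, R.round(4))
for a,c in ((-.050,(0,255,0)),(-.046,(0,0,255))):
  for r in (.027,.011):
    pts=[proj(p,pe+R@np.array([0.0093-.042,r*np.cos(t),a+r*np.sin(t)]),pe,re) for t in np.linspace(0,6.29,60)]
    cv2.polylines(im,[np.round(pts).astype(int)],True,c,1)
cv2.imwrite('pics/o3.png',im)
E
```

```text
[ 0.5212857  -0.30679659  0.05968132] [[-5.000e-04  2.801e-01  9.600e-01]
 [ 3.000e-04  9.600e-01 -2.801e-01]
 [-1.000e+00  2.000e-04 -6.000e-04]]
```

View pics/o3.png

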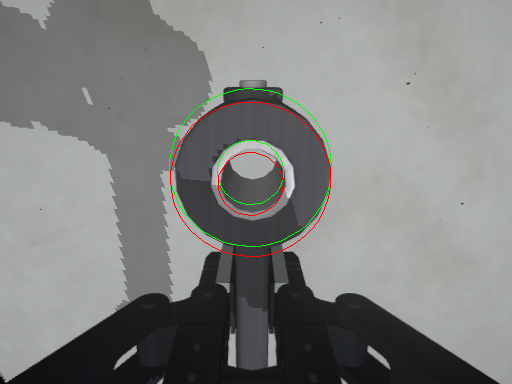

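```bash
python3 - <<'E' 2>&1 | grep -v -i gimbal
from look import *
manip.movel([.5213,-.3068,.27],v=.12)
print(manip.get_gripper_width())
manip.movel([.505,0,.27],down(-.32,1),v=.15)
manip.movel([.507,.267,.27],down(-.36,1),v=.15)
manip.movel([.507,.267,.16],v=.08)
manip.pause(.3)
print(manip.get_time_s(),manip.get_wrist_force(),manip.get_torque(),manip.get_eef_pos())
look('w4',LV+FX)
for n in('side','top'):
  p=manip.camera(n); save(p,n+'4.png')
  for t,z in [('lever_hub',.15),('lever_eye',.15),('lever_balance',.175),('thick_post',.06),('thin_post',.06)]:
    for m in manip.mark_of(p,t)[:2]: print(n,t,round(m['p'],2),np.round(m['uv'],1),np.round(onz(p,m['uv'],z),4))
E
python3 -c "
import cv2,numpy as np
cv2.imwrite('pics/c4.png',np.vstack([np.hstack([cv2.imread('pics/w4.png')[60:360,50:430],cv2.resize(cv2.imread('pics/side4.png')[100:250,130:320],None,fx=2,fy=2)]),np.hstack([cv2.resize(cv2.imread('pics/top4.png')[120:270,60:250],None,fx=2,fy=2)]*2)]))"
```

```text
0.01329913972136637
18.525 [ 0.40026602  0.36301246 -3.25416061] [ 0.00561805 -0.0201058  -0.01548818] [0.50707714 0.2670882  0.16019599]
w4 lever_balance 0.95 [253.2 280.7] [0.6004 0.2342 0.025 ]
w4 offset_lever 0.69 [248.9 251.4] [0.5827 0.2363 0.    ]
w4 locating_fixture 0.92 [251.9 176.1] [0.5113 0.2663 0.    ]
side lever_hub 0.82 [192.  154.5] [0.4479 0.2505 0.15  ]
side lever_eye 0.66 [197.8 176.5] [0.4183 0.0767 0.15  ]
side lever_eye 0.6 [246.  145.9] [0.6307 0.2503 0.15  ]
side lever_balance 0.93 [208.8 142.4] [0.5103 0.2681 0.175 ]
side thin_post 0.85 [252.4 172.8] [0.6426 0.2287 0.06  ]
top lever_hub 0.85 [117.8 213.4] [0.4589 0.2933 0.15  ]
top lever_eye 0.74 [150.9 145.9] [0.632  0.2216 0.15  ]
top lever_balance 0.91 [130.  191.7] [0.5105 0.2593 0.175 ]
top thick_post 0.87 [130.6 214.8] [0.4633 0.2868 0.06  ]
top thin_post 0.81 [159.2 151.2] [0.6397 0.22   0.06  ]
```

View pics/c4.png

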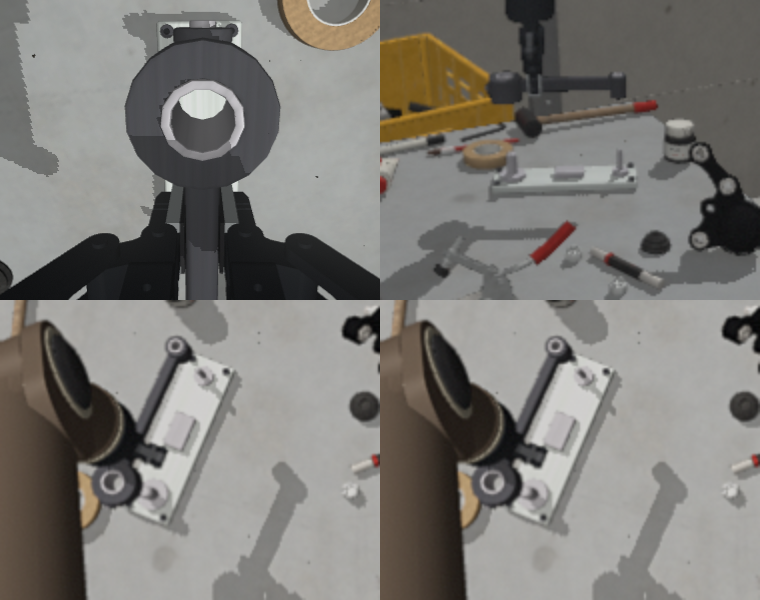

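```bash
cat > ov.py <<'E'
from look import *
def overlay(p,pe,re,X,yaw,box,sc,fn):
    c,s=np.cos(yaw),np.sin(yaw); W=lambda a:np.array([X[0]+c*a[0]-s*a[1],X[1]+s*a[0]+c*a[1],a[2]])
    im=cv2.cvtColor(p['pixels'],cv2.COLOR_RGB2BGR); x0,y0,x1,y1=box
    im=cv2.resize(im[y0:y1,x0:x1],None,fx=sc,fy=sc,interpolation=cv2.INTER_CUBIC)
    def ln(P,col):
        q=[(proj(p,W(a),pe,re)-[x0,y0]+.5)*sc-.5 for a in P]; cv2.polylines(im,[np.round(q).astype(int)],True,col,1)
    ln([(-.08,-.035,.014),(.16,-.035,.014),(.16,.035,.014),(-.08,.035,.014)],(0,0,255))
    for a,r in((-.05,.009),(.13,.0045)):
        ln([(a+r*np.cos(t),r*np.sin(t),.06) for t in np.linspace(0,6.28,24)],(0,200,0))
    cv2.imwrite('pics/'+fn,im); return im
E
python3 - <<'E' 2>&1 | grep -v -i gimbal
from ov import *
d=np.load('pics/f1.npz'); p={k:d[k] for k in d.files}; p['pixels']=d['pix']
yaw=-.36; T=np.array([.4618,.2838]); X=T+.05*np.array([np.cos(yaw),np.sin(yaw)])
a=overlay(p,d['pe'],d['re'],X,yaw,(210,90,310,310),2.7,'of1.png')
q=manip.camera('top'); q['pixels']=cv2.cvtColor(cv2.imread('pics/top0.png'),cv2.COLOR_BGR2RGB)
b=overlay(q,None,None,X,yaw,(110,140,190,240),5,'ot1.png')
h=max(a.shape[0],b.shape[0]); P=lambda i:np.pad(i,((0,h-i.shape[0]),(0,0),(0,0)))
cv2.imwrite('pics/o5.png',np.hstack([P(a),P(b)]))
E
```

```text
(no output)
```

View pics/o5.png

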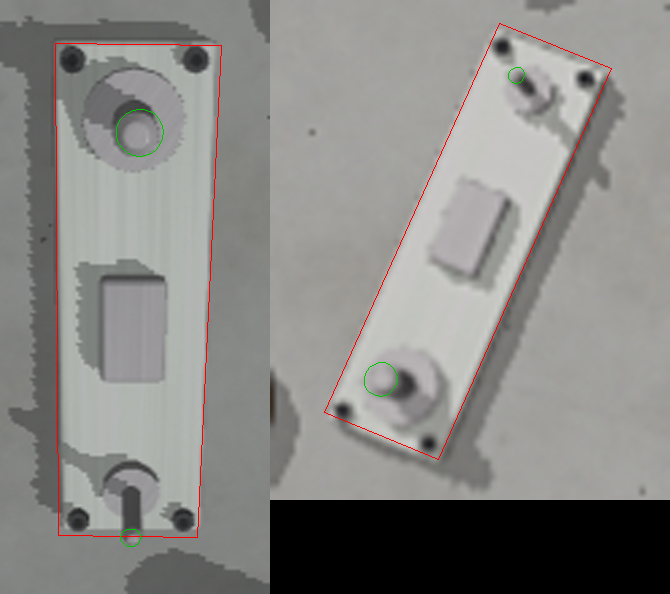

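```bash
python3 - <<'E' 2>&1 | grep -v -i gimbal
from ov import *
pe,re=manip.get_eef_pos(),manip.get_eef_rot(); R=Ro.from_euler('xyz',re).as_matrix()
out=[]
for n,box,sc in(('top',(90,120,180,240),4),('side',(170,110,270,190),4)):
    p=manip.camera(n); x0,y0,x1,y1=box
    im=cv2.resize(cv2.cvtColor(p['pixels'],cv2.COLOR_RGB2BGR)[y0:y1,x0:x1],None,fx=sc,fy=sc,interpolation=cv2.INTER_CUBIC)
    for a,r,h,c in((-.0475,.027,.042,(0,255,0)),(-.0475,.011,.042,(0,255,0)),(.1325,.014,.04,(0,255,0)),(.1325,.006,.04,(0,255,0)),(-.0475,.027,0,(0,0,255)),(.1325,.014,0,(0,0,255))):
        q=[(proj(p,pe+R@np.array([.0093-h,r*np.cos(t),a+r*np.sin(t)]))-[x0,y0]+.5)*sc-.5 for t in np.linspace(0,6.28,40)]
        cv2.polylines(im,[np.round(q).astype(int)],True,c,1)
    out.append(np.pad(im,((0,480-im.shape[0]),(0,0),(0,0))))
cv2.imwrite('pics/o6.png',np.hstack(out))
E
```

```text
(no output)
```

View pics/o6.png

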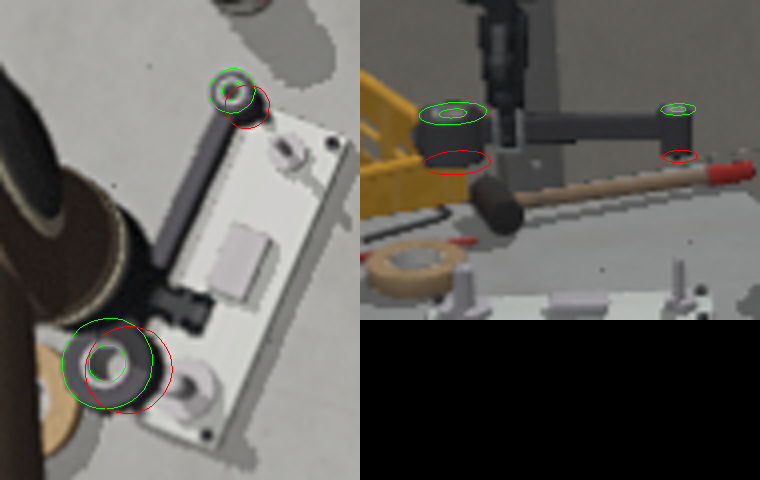

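```bash
python3 - <<'E' 2>&1 | grep -v -i gimbal
from ov import *
manip.movel([.5074,.2668,.10],down(-.36,1),v=.06); manip.pause(.5)
pe,re=manip.get_eef_pos(),manip.get_eef_rot(); R=Ro.from_euler('xyz',re).as_matrix()
print(pe,R.round(4),manip.get_time_s(),manip.get_wrist_force(),manip.get_gripper_width())
out=[]
for n,box,sc in(('top',(90,120,180,240),4),('side',(170,110,270,220),4)):
    p=manip.camera(n); x0,y0,x1,y1=box
    im=cv2.resize(cv2.cvtColor(p['pixels'],cv2.COLOR_RGB2BGR)[y0:y1,x0:x1],None,fx=sc,fy=sc,interpolation=cv2.INTER_CUBIC)
    yaw=-.36;D=np.array([np.cos(yaw),np.sin(yaw),0]);E=np.array([-D[1],D[0],0]);T=np.array([.4618,.2838,.09])
    for a,r,h,c in((0,.027,.042,(0,255,0)),(0,.011,.042,(0,255,0)),(.18,.014,.04,(0,255,0)),(.18,.006,.04,(0,255,0)),(0,.027,0,(0,0,255)),(.18,.014,0,(0,0,255)),(0,.009,-.03,(255,255,0)),(.18,.0045,-.03,(255,255,0))):
        q=[(proj(p,T+D*(a+r*np.cos(t))+E*r*np.sin(t)+[0,0,h])-[x0,y0]+.5)*sc-.5 for t in np.linspace(0,6.28,40)]
        cv2.polylines(im,[np.round(q).astype(int)],True,c,1)
    out.append(np.pad(im,((0,480-im.shape[0]),(0,0),(0,0))))
cv2.imwrite('pics/o7.png',np.hstack(out))
E
```

```text
[0.50741236 0.26684843 0.10006754] [[ 1.000e-04  3.522e-01  9.359e-01]
 [ 1.000e-04  9.359e-01 -3.522e-01]
 [-1.000e+00  1.000e-04  0.000e+00]] 21.325 [-0.00498769 -0.39569659 -4.2416301 ] 0.013331563683581
```

View pics/o7.png

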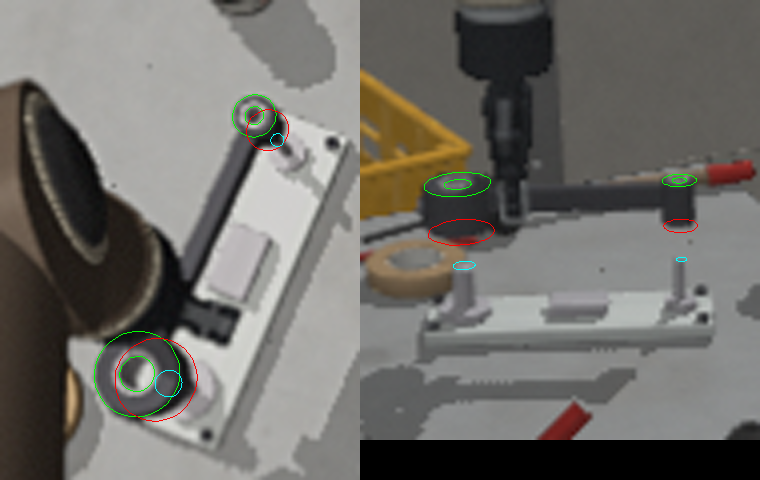

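Run:
```python
from h import *
print(np.abs(manip.get_qd()).max()); manip.sign_off()
```

```text
0.002289697412372348
the job is handed in; nothing more can be done
```

I gripped the lever on its web, lifted it level and carried it over the clamp at about 26 cm. It is now held over the fixture, and I handed the job in at about 21 s.

- **Grip:** the camera puts the grip about 1–2.5 mm from the balance point, with the fingers closed on about 13 mm. The wrist still carries about 4.2 N, roughly the lever's weight. I did not measure the finger force directly.
- **Position:** in the top view the lever matches its target outline within about 1 mm. The side view shows it about 1–2 mm towards the hub end; I left this uncorrected because it is well inside the 10–12 mm limits.
- **Height and level:** the underside works out at about 31 mm above the post tips. The tool is vertical to within 0.0002 rad, and both views show the lever level.
- **Stillness:** joint speeds were below 0.003 rad/s just before hand-in.
- **Checks that disagreed:** some network detections were wrong, such as a second thick-post hit at the fixture origin. I discarded those using the known sizes and heights.
- **Not checked:** I did not re-measure the bystander parts at the end. The path passed well above them, and I saw no contact.

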